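# Making up the drilling kit and the sanding kit

## Robot

A 6-joint arm with a two-finger parallel gripper is mounted at the origin on the work surface. World frame = base frame: x ahead of the robot, y to its left, z up, the work surface at z = 0. Lengths are in m, angles in rad, forces in N, time in s.
With the tool pointing down it reaches from about 0.425 to 0.95 m from the base axis. Payload 3.5 kg.
Tool frame: the origin (TCP) lies midway between the tips of the shut fingers; the grasp point (between the pads) lies 19 mm behind it (ctrl.pinch_z is the distance from the TCP to the grasp point, in m); z points along the fingers, y is the line along which they close (so a half turn about z gives the same grasp; the last joint's range is limited). The gripper opens to 85 mm and grips with 20 to 120 N. Pads are 22 mm wide; open, the fingers measure 114 mm over their backs; the gripper's body (76 mm by 85 mm) begins 54 mm behind the grasp point. The pads swing forward as they close: fully open they stand 13 mm farther back than shut.
Start: joints at [-1.285, 0.286, 1.577, -0, 1.279, -0.15], TCP at [0.285, -0.612, 0.231] pointing down, gripper open.
Joint ranges: [-2.77, 2.77], [-0.9, 2.22], [0.21, 2.48], [-1.53, 4.67], [0.24, 2.81], [-2.84, 2.84]. Speed limits (rad/s): [2.79, 2.79, 3.14, 3.14, 3.14, 3.14].

## Interface

Orientations are given as a unit quaternion [x, y, z, w].
In Python, from plant import get_state, viewer, sign_off, ctrl gives the robot as it stands. The module is installed in compiled form; this text tells all that it offers.
- The arm moves only by the shell command python3 -m handwheel 'ROWS' [FORCE]. ROWS is JSON, a list that holds one entry, the list of rows, each a list of 5 numbers: the finger opening in m, from 0 to 0.0854, then the shift along the tool's x, y, z in m, then the turn about the tool's z in degrees. In form: [[[claw, x, y, z, spin], ...]]. A call has 1 to 12 rows; each row shifts and turns the commanded pose from where the row before left it, along the tool's axes as they then stand; what a row does not reach is not made up. A row lasts 1/12 s, in which the tool goes at most 41.7 mm and 7.16 degrees, less where a joint would pass 70% of its speed; a pose out of reach is approached as far as the arm can. A call is refused whole if a number of a shift passes 0.0417 or a number of a turn 7.16, either way. A call with a gripper value outside its range is refused whole. The fingers move at their own pace and stop on an object; FORCE is the grip in N (left out, the last holds). Time passes only in rows, so rows that do not move let the fingers close. It gives the time, the measured TCP pose, the force, the opening and the grip force at its end, in the units of the state.
- get_state(): the state, without advancing time (a new reading comes with each control period).
- viewer.read_camera(name): name is "scene" or "top" or "wrist"; returns the picture (400x640x3 uint8, blue, green, red); there is no depth.
- viewer.camera_params(name): a dict with "fov_y" (degrees; the focal length in pixels is half the picture's height over the tangent of half this angle, whatever the lens; pixels are square), "cx", "cy" (the principal point, pixels), "k1" (the pictures are not rectified: a ray, as slopes to the right and down, at radius r is drawn at 1 + k1 r^2 times it, then the intrinsics apply), "xyz" and "attitude" of the camera in the world; the wrist camera has in their place "hand_eye" (4x4, takes a point from camera to tool coordinates, whose origin is the TCP and whose axes are the flange's). Camera axes: x right, y up, looking along -z (the intrinsics and any distortion apply to the point x, -y, -z); pixel columns grow to the right and rows downward; lengths in m; the calibration is good to about 2 mm. A picture is of the moment at which its call begins: read the wrist's pose just before it. camera_params takes no time and is no camera call.
- sign_off(): hands the job in; it is judged then, once.
Trained networks look in the newest picture that a camera, given by its name, has taken for a name from the list of things; names that differ only in an ending like _2 or _b are one class to them, and where a whole thing is asked for, a point or a joint stands for the part that bears it (a point fixed in the world has none). Each returns a list of dicts, best first, with "confidence" (0 to 1); they miss things now and then, are a little off and sometimes report something else, mostly with a low value. They report only what shows in the picture. A call takes as long as a camera call. They do not tell look-alikes from the thing itself.
- viewer.look_for(camera, name): "extent" ([left, top, width, height] as shares, 0 to 1, of the picture: columns of its width, rows of its height, round what is visible of it).
- viewer.outline_of(camera, name): "mask" (400x640 bool, what is visible of it) and "extent" ([left, top, width, height] as shares, 0 to 1, of the picture: columns of its width, rows of its height, round what is visible of it).
- viewer.pinpoint(camera, name): "xy" ([column, row] as shares, 0 to 1, of the picture: columns of its width, rows of its height: a listed point, or the origin of a listed thing).
The state is a dict: "time": time; "qpos": joint angles; "dq": joint speeds; "joint_efforts": joint torques, N m; "eef_pos": TCP position; "tcp_rot": TCP orientation; "contact_force": force on the tool from outside, world axes, zero at the start; "wrist_torque": the same for the moment, N m; "opening": opening from 0.0 (shut) to 1.0 (fully open); "finger_force": force on a finger pad.
Only numpy, scipy, OpenCV 4.12 (cv2) and the standard library are available. Lean on these libraries where they do the work, as an engineer would, in place of code of your own. Each camera call takes 0.05 s, during which the arm holds its last target. There are 200 camera calls.

## Task

Make up the two loan kits: the blue tray gets the red-handled screwdriver in its long lane and the hole saw, upright with its teeth down, in its small pocket; the yellow tray gets the wooden-handled file in its long lane, the cork sanding block flat in its large pocket and the wax tin, lid up, in its small pocket. Each thing must lie down on the floor of its compartment, set down gently and not dropped, and let go. Leave the green-handled screwdriver, the glue bottle and the screw jar where they are.

Things in the scene. Friction and masses are not known exactly. Their poses are not given: they have to be found in the camera images.
- blue_tray: Blue kit tray fixed to the bench; mm: 180 (x) by 130 (y), 12 high; origin: centre of underside. Floor 4 thick; walls, dividers 4 thick, tops at 12. Compartments (inside x by y, centre): tool lane 172 by 46 at (0, 38); large pocket 104 by 72 at (-34, -25); small pocket 64 by 72 at (54, -25). The large pocket already holds a fixed black case of drill bits, 92 by 62, top at 25.
- yellow_tray: Yellow kit tray fixed to the bench; mm: 180 (x) by 130 (y), 12 high; origin: centre of underside. Floor 4 thick; walls, dividers 4 thick, tops at 12. Compartments (inside x by y, centre): tool lane 172 by 46 at (0, 38); large pocket 104 by 72 at (-34, -25); small pocket 64 by 72 at (54, -25). All compartments start empty.
- red_screwdriver: Screwdriver with a red handle, 150 mm long, lying along its x; origin under mid-length, at underside level. Handle x -75 to -1, 24 wide and 24 high, flat sides; steel shaft 7 thick x 0 to 75, axis 12 up. Rests on its handle; centre of mass in the handle, 18 to 31 to -x of the origin; 60 to 130 g. Goes into the lane of the blue tray, either way round.
- file: Flat file with a pale wooden handle, 150 mm long, lying along its x; origin under mid-length, at underside level. Handle x -75 to -1, 24 wide and 24 high, flat sides; steel blade 16 wide and 4 thick x 0 to 75, axis 12 up. Rests on its handle; centre of mass in the handle, 18 to 31 to -x of the origin; 60 to 130 g. Goes into the lane of the yellow tray, either way round.
- green_screwdriver: Screwdriver with a green handle, otherwise like the red one. Not wanted: it stays where it is.
- hole_saw: Steel hole saw standing teeth down: a closed cup 44 mm across and 38 high with a red band, on its top a dark hub 20 across up to 50 and a shank 10 across up to 58; origin at the centre of its underside, z up; 110 to 230 g. Goes into the small pocket of the blue tray.
- wax_tin: Flat round tin with a brass lid over a green body, 46 mm across and 26 high; origin at the centre of its underside, z up; 55 to 115 g. Goes into the small pocket of the yellow tray.
- sanding_block: Cork sanding block with a reddish abrasive underside, 84 (x) by 50 (y) by 28 mm high; origin at the centre of its underside, z up; 55 to 115 g. Goes into the large pocket of the yellow tray with its long side along the tray's x, either way round.
- glue_bottle: White glue bottle with a red cap, standing, 44 across and 105 mm high; origin at the centre of its underside. Bystander, stays where it is.
- screw_jar: Amber glass jar with a metal lid, standing, 52 across and 60 mm high; origin at the centre of its underside. Bystander, stays where it is.
Mind the look-alikes: they are no part of the job. Of the things like the sanding_block, leave any that is purple; of the rest the smaller one is meant.

How it is judged:
By the outcome, as a careful person would: the job done as asked, in the order asked, and still so for the second after the job is handed in, with the robot touching nothing.
It also fails if it takes over 112 s, if anything falls off the work surface, if the arm or the gripper's body presses on something with over 40 N, if the wrist force passes 120 N, or if a joint passes its speed limit or range.

## Working session

There is one attempt and no reset: what is moved stays moved. The work goes in short steps, Python scripts to look and compute and a shell command to move; the robot and the scene stay as the last step left them, time stands still between calls to the robot, and variables do not carry over. Pictures are saved under pics/ and viewed, at most 14 in all, crops included, and the job is handed in when it is done.

```bash
mkdir -p pics; cat > h.py <<'E'
import numpy as np, cv2
from scipy.spatial.transform import Rotation as R
from plant import get_state, viewer, ctrl
def pose(cam,s=None):
    p=viewer.camera_params(cam)
    if cam=='wrist':
        s=s or get_state(); H=np.array(p['hand_eye']); T=np.eye(4); T[:3,:3]=R.from_quat(s['tcp_rot']).as_matrix(); T[:3,3]=s['eef_pos']; M=T@H
        return p,M[:3,:3],M[:3,3]
    a=np.array(p['attitude'],float); 
    Rm=a if a.shape==(3,3) else R.from_quat(a).as_matrix()
    return p,Rm,np.array(p['xyz'])
def px2w(cam,u,v,z,s=None):
    p,Rm,t=pose(cam,s); f=200/np.tan(np.radians(p['fov_y'])/2)
    d=np.array([(u-p['cx'])/f,(v-p['cy'])/f]); q=d.copy()
    for _ in range(30): q=d/(1+p['k1']*(q@q))
    r=Rm@np.array([q[0],-q[1],-1]); return t+r*(z-t[2])/r[2]
def w2px(cam,P,s=None):
    p,Rm,t=pose(cam,s); f=200/np.tan(np.radians(p['fov_y'])/2)
    c=Rm.T@(np.array(P)-t); q=np.array([c[0],-c[1]])/-c[2]; q=q*(1+p['k1']*(q@q)); return q*f+[p['cx'],p['cy']]
E
python3 - <<'E'
from h import *
for c in ['top','scene','wrist']: print(c,viewer.camera_params(c))
print(get_state(), ctrl.pinch_z)
for c in ['top','scene']: cv2.imwrite(f'pics/{c}0.png',viewer.read_camera(c))
for n in ['blue_tray','yellow_tray','red_screwdriver','file','green_screwdriver','hole_saw','wax_tin','sanding_block','glue_bottle','screw_jar']:
    for d in viewer.outline_of('top',n):
        m=d['mask'].astype(np.uint8)
        if m.sum()<20: continue
        k=np.argwhere(m)[:,::-1].astype(np.float32); r=cv2.minAreaRect(k)
        print(n,round(d['confidence'],2),np.round(r[0]),np.round(r[1]),round(r[2]))
E
```

```text
top {'fov_y': 55.40445661439324, 'cx': 315.7927637696071, 'cy': 202.5371329567957, 'k1': 0.0005745760322902202, 'xyz': array([ 0.45900075, -0.01099079,  0.94858651]), 'attitude': array([ 0.02491016, -0.02470989, -0.70007986,  0.713202  ])}
scene {'fov_y': 54.332629977657994, 'cx': 322.8878190499086, 'cy': 190.97238912390264, 'k1': 0.028151191578954373, 'xyz': array([0.90135232, 0.71417527, 0.7939025 ]), 'attitude': array([0.08962994, 0.38940837, 0.88874025, 0.22465166])}
wrist {'fov_y': 68.82561015480961, 'cx': 323.9694759916979, 'cy': 199.03957499343443, 'k1': -0.042800537487303454, 'hand_eye': array([[-1.28892458e-03,  9.50098655e-01,  3.11946926e-01,
         8.04648944e-02],
       [ 9.99999160e-01,  1.26801364e-03,  2.69871042e-04,
         6.68831495e-04],
       [-1.39148843e-04,  3.11947012e-01, -9.50099491e-01,
        -1.42497410e-01],
       [ 0.00000000e+00,  0.00000000e+00,  0.00000000e+00,
         1.00000000e+00]])}
{'time': 0.0, 'qpos': array([-1.28501027e+00,  2.87188430e-01,  1.57819056e+00, -9.35164306e-06,
        1.27858956e+00, -1.49987509e-01]), 'dq': array([-2
[... 537 characters left out ...]
.0, 'opening': 0.9980083943808735} 0.0187
blue_tray 0.59 [438. 208.] [55. 75.] 4
yellow_tray 0.78 [178. 201.] [74. 54.] 84
yellow_tray 0.39 [269. 174.] [59. 10.] 77
red_screwdriver 0.63 [356. 169.] [59. 10.] 75
red_screwdriver 0.45 [310. 240.] [17. 18.] 45
file 0.97 [311. 173.] [11. 61.] 18
file 0.68 [438. 208.] [54. 73.] 5
green_screwdriver 0.86 [269. 173.] [60. 11.] 79
hole_saw 0.73 [355. 240.] [18. 18.] 90
hole_saw 0.22 [438. 208.] [54. 74.] 5
wax_tin 0.77 [311. 240.] [18. 18.] 90
sanding_block 0.96 [268. 230.] [35. 22.] 87
sanding_block 0.91 [234. 294.] [30. 49.] 90
sanding_block 0.66 [173. 278.] [39. 24.] 6
glue_bottle 0.77 [372. 113.] [24. 19.] 90
screw_jar 0.6 [257. 104.] [25. 22.] 90
```

```bash
python3 - <<'E'
from h import *
a=cv2.imread('pics/top0.png')[80:320,130:490]; cv2.imwrite('pics/top0c.png',cv2.resize(a,(800,533),interpolation=cv2.INTER_CUBIC))
E
```

```text
(no output)
```

View pics/top0c.png

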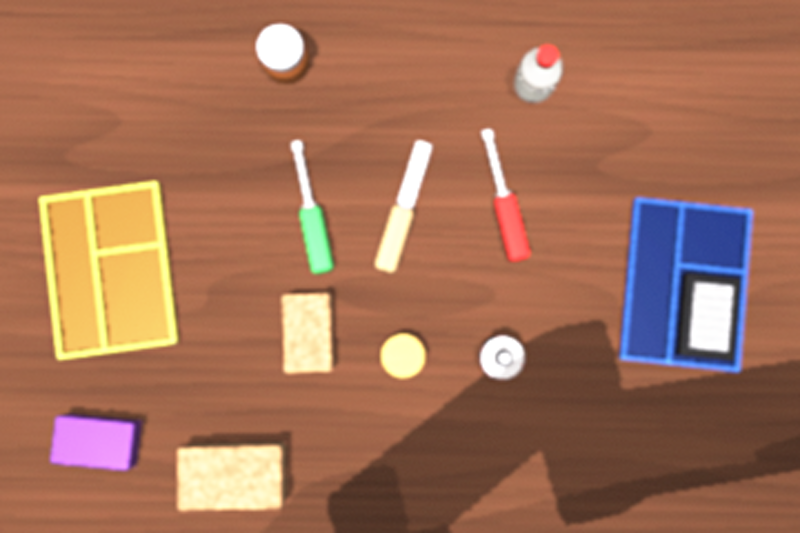

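View pics/scene0.png

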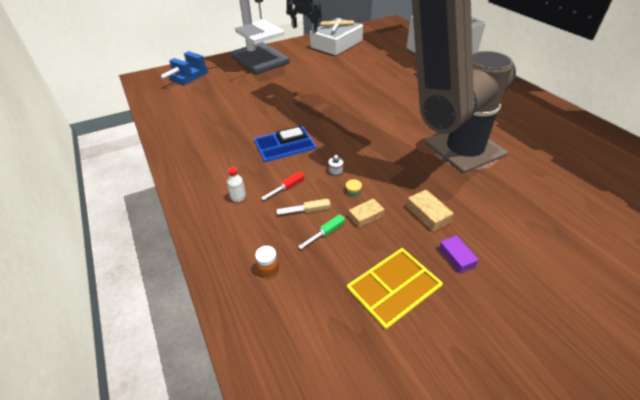

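Candidates for sanding_block in the full top image: small cork at (268,230), larger cork at (234,294) and purple at (173,278). The small cork block is the one meant: it isn't purple, and it's the smaller of the other two. The crop above shows all three clearly.

```bash
python3 - <<'E'
from h import *
viewer.read_camera('top')
def world(m,z):
    k=np.argwhere(m)[:,::-1]; 
    return np.array([px2w('top',u,v,z)[:2] for u,v in k])
def axis(W):
    c=W.mean(0); w,V=np.linalg.eigh(np.cov((W-c).T)); a=V[:,1]; a=a*np.sign(a[0]); return c,np.degrees(np.arctan2(a[1],a[0])),(W-c)@a
def best(n,near):
    L=viewer.outline_of('top',n); 
    return min(L,key=lambda d:np.hypot(*(np.argwhere(d['mask']).mean(0)[::-1]-near)))['mask']
for n,near in [('red_screwdriver',(356,169)),('file',(311,173)),('green_screwdriver',(269,173))]:
    W=world(best(n,near),.016); c,a,s=axis(W); r=cv2.minAreaRect((W*1000).astype(np.float32))
    u=np.array([np.cos(np.radians(a)),np.sin(np.radians(a))]); mid=c+u*(s.max()+s.min())/2
    print(n,'mid',mid.round(4),'ang',a.round(1),'len',np.ptp(s).round(3),'grasp',(mid-.025*u).round(4))
for n,near,z in [('hole_saw',(355,240),.035),('wax_tin',(311,240),.024),('glue_bottle',(372,113),.05),('screw_jar',(257,104),.03)]:
    W=world(best(n,near),z); print(n,((W.max(0)+W.min(0))/2).round(4),W.mean(0).round(4),np.ptp(W,axis=0).round(3))
for n,near,z in [('sanding_block',(268,230),.024),('sanding_block',(234,294),.03),('blue_tray',(438,208),.012),('yellow_tray',(178,201),.012)]:
    W=world(best(n,near),z); r=cv2.minAreaRect((W*1000).astype(np.float32)); print(n,np.round(r[0],1),np.round(r[1],1),round(r[2],1))
E
```

```text
red_screwdriver mid [ 0.6128 -0.1073] ang 14.7 len 0.148 grasp [ 0.5886 -0.1136]
file mid [0.5982 0.0028] ang -16.2 len 0.149 grasp [0.5742 0.0097]
green_screwdriver mid [0.595  0.1073] ang 12.9 len 0.15 grasp [0.5707 0.1017]
hole_saw [ 0.4353 -0.1054] [ 0.4349 -0.1048] [0.043 0.043]
wax_tin [ 4.343e-01 -2.000e-04] [ 4.347e-01 -1.000e-04] [0.041 0.044]
glue_bottle [ 0.7405 -0.1413] [ 0.7404 -0.1404] [0.059 0.048]Traceback (most recent call last):
  File "<stdin>", line 16, in <module>
  File "<stdin>", line 10, in best
ValueError: min() iterable argument is empty
```

```bash
cat >> h.py <<'E'
def yaw(s): return np.degrees(np.arctan2(*R.from_quat(s['tcp_rot']).as_matrix()[[1,0],0]))
def togo(x,y,z,yw,s=None):
    s=s or get_state(); Rm=R.from_quat(s['tcp_rot']).as_matrix(); d=Rm.T@(np.array([x,y,z])-s['eef_pos'])
    sp=(yaw(s)-yw+180)%360-180
    print('t',round(float(s['time']),2),'tcp',np.round(s['eef_pos'],4),'yaw',round(yaw(s),2),'GO tool xyz mm',np.round(d*1000,1),'spin',round(sp,2),'dist/41.7',round(np.linalg.norm(d)/.0417,1))
E
python3 - <<'E'
from h import *
viewer.read_camera('top')
def world(m,z):
    return np.array([px2w('top',u,v,z)[:2] for u,v in np.argwhere(m)[:,::-1]])
for n,near,z in [('screw_jar',(257,104),.03),('sanding_block',(268,230),.024),('sanding_block',(234,294),.03),('blue_tray',(438,208),.012),('yellow_tray',(178,201),.012)]:
    for d in viewer.outline_of('top',n):
        if np.hypot(*(np.argwhere(d['mask']).mean(0)[::-1]-near))<15:
            W=world(d['mask'],z); r=cv2.minAreaRect((W*1000).astype(np.float32)); print(n,np.round(r[0],1),np.round(r[1],1),round(r[2],1))
E
python3 -m handwheel '[[[0.085,0.0303,-0.0201,0.002,0],[0.085,0.0303,-0.0201,0.002,0],[0.085,0.0303,-0.0201,0.002,0],[0.085,0.0303,-0.0201,0.002,0],[0.085,0.0303,-0.0201,0.002,0],[0.085,0.0303,-0.0201,0.002,0],[0.085,0.0303,-0.0201,0.002,0],[0.085,0.0303,-0.0201,0.002,0],[0.085,0.0303,-0.0201,0.002,0],[0.085,0.0303,-0.0201,0.002,0],[0.085,0.0303,-0.0201,0.002,0],[0.085,0.0303,-0.0201,0.002,0]]]'
python3 -m handwheel '[[[0.06,0.0303,-0.0201,0.002,0],[0.06,0.0303,-0.0201,0.002,0],[0.06,0.0303,-0.0201,0.002,0],[0.06,0.0303,-0.0201,0.002,0],[0.06,0,0,0,5.15],[0.06,0,0,0,5.15],[0.06,0,0,0,0],[0.06,0,0,0,0]]]'
python3 - <<'E'
from h import *
s=get_state(); togo(.589,-.114,.11,14.7); print(s['contact_force'],s['opening'])
im=viewer.read_camera('wrist'); cv2.imwrite('pics/w1.png',im)
print(w2px('wrist',[.5886,-.1136,.024],s))
E
```

```text
screw_jar [763.4 139.3] [70.8 51.7] 27.6
sanding_block [455.4 104.3] [86.8 53.2] 1.7
sanding_block [302.8 180.1] [ 70.1 114.4] 2.2
time: 2.25
eef_pos: [0.5135, -0.2381, 0.2076]
tcp_rot: [0.976, 0.216, 0.0, 0.0]
contact_force: [1.2, -0.4, -0.2]
opening: 0.991
finger_force: 0.0
time: 2.92
eef_pos: [0.5887, -0.1156, 0.1993]
tcp_rot: [0.992, 0.129, -0.0, -0.0]
contact_force: [-0.2, 0.5, 0.5]
opening: 0.705
finger_force: 0.0
t 2.92 tcp [ 0.5887 -0.1156  0.1993] yaw 14.81 GO tool xyz mm [ 0.7 -1.4 89.3] spin 0.11 dist/41.7 2.1
[-0.17838847  0.45672792  0.51602016] 0.7051803420901588
[321.77800948 178.5493434 ]Traceback (most recent call last):
  File "<stdin>", line 8, in <module>
  File "<stdin>", line 4, in world
  File "h.py", line 13, in px2w
    p,Rm,t=pose(cam,s); f=200/np.tan(np.radians(p['fov_y'])/2)
           ~~~~^^^^^^^
  File "h.py", line 5, in pose
    p=viewer.camera_params(cam)
ValueError: time passes only in moves, steps and waits
```

View pics/w1.png

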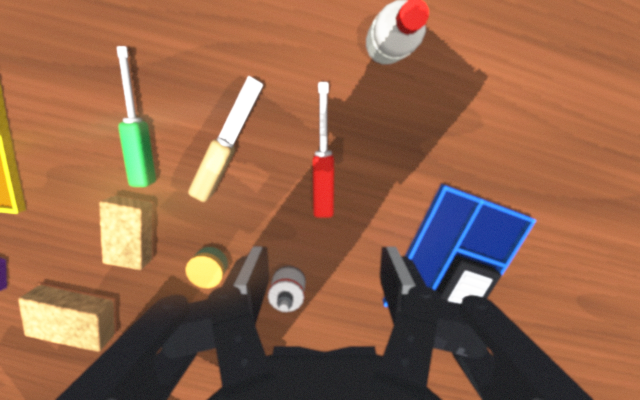

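```bash

python3 -m handwheel '[[[0.06,0.0005,-0.001,0.035,0],[0.06,0,0,0.035,0],[0.06,0,0,0.035,0],[0.06,0,0,0.035,0],[0.06,0,0,0.025,0],[0.06,0,0,0.015,0],[0.06,0,0,0.009,0],[0.06,0,0,0,0],[0.015,0,0,0,0],[0.015,0,0,0,0],[0.015,0,0,0,0],[0.015,0,0,0,0]]]' 40
python3 -m handwheel '[[[0.015,0,0,0,0],[0.015,0,0,0,0],[0.015,0,0,0,0]]]'
python3 - <<'E'
from h import *
P={'top':viewer.camera_params('top')}
import h; p,Rm,t=pose('top'); h.pose=lambda c,s=None:(p,Rm,t)
im=cv2.imread('pics/top0.png'); hsv=cv2.cvtColor(im,cv2.COLOR_BGR2HSV)
for n,lo,hi,box in [('blue',(105,120,60),(125,255,255),(395,150,490,270)),('yellow',(14,170,120),(32,255,255),(130,140,220,260))]:
    m=cv2.inRange(hsv,lo,hi); z=np.zeros_like(m); a,b,c,d=box; z[b:d,a:c]=m[b:d,a:c]
    k=max(cv2.findContours(z,cv2.RETR_EXTERNAL,cv2.CHAIN_APPROX_NONE)[0],key=cv2.contourArea)[:,0]
    k=cv2.convexHull(k)[:,0]
    W=np.array([px2w('top',u,v,.012)[:2] for u,v in k]); r=cv2.minAreaRect((W*1000).astype(np.float32)); print(n,np.round(r[0],1),np.round(r[1],1),round(r[2],1))
E
```

```text
time: 3.97
eef_pos: [0.5905, -0.1152, 0.0125]
tcp_rot: [0.992, 0.128, 0.002, 0.001]
contact_force: [-0.1, 0.2, 3.5]
opening: 0.27
finger_force: 41.4
time: 4.22
eef_pos: [0.5905, -0.1152, 0.0125]
tcp_rot: [0.992, 0.128, 0.002, 0.001]
contact_force: [0.4, 0.0, 5.1]
opening: 0.267
finger_force: 41.7
blue [ 518.  -312.1] [131.1 180.9] 84.9
yellow [569.5 392.3] [17.5  2.5] 2.8
```

```bash

python3 -m handwheel '[[[0.015,0,0,-0.008,0],[0.015,0,0,-0.03,0],[0.015,0,0,-0.035,0],[0.015,-0.0215,0.0207,0,0],[0.015,-0.0215,0.0207,0,0],[0.015,-0.0215,0.0207,0,0],[0.015,-0.0215,0.0207,0,0],[0.015,-0.0215,0.0207,0,0],[0.015,-0.0215,0.0207,0,0],[0.015,0,0,0,6.63],[0.015,0,0,0,6.63],[0.015,0,0,0,6.63]]]'
python3 -m handwheel '[[[0.015,0,0,0,0],[0.015,0,0,0,0]]]'
python3 - <<'E'
from h import *
import h
s=get_state(); togo(.4978,-.2681,.0165,-5.1); print(s['opening'],s['contact_force'])
im=viewer.read_camera('wrist'); cv2.imwrite('pics/w2.png',im)
p,Rm,t=pose('wrist',s)
h.pose=lambda c,s=None:(p,Rm,t)
c,sn=np.cos(np.radians(-5.1)),np.sin(np.radians(-5.1))
for q in [(-90,65),(90,65),(90,-65),(88,61),(-86,61),(86,15),(-86,15)]:
    v=w2px('wrist',[.518+(c*q[0]-sn*q[1])/1e3,-.3121+(sn*q[0]+c*q[1])/1e3,.012]); print(q,v.round()); cv2.circle(im,(int(v[0]),int(v[1])),3,(0,255,0),-1) if abs(v).max()<2000 else 0
cv2.imwrite('pics/w2.png',im)
im=viewer.read_camera('top'); m=None
p,Rm,t=viewer.camera_params('top'),None,None
E
```

```text
time: 5.22
eef_pos: [0.4947, -0.2677, 0.0832]
tcp_rot: [0.999, -0.049, -0.0, -0.0]
contact_force: [0.3, 0.1, -0.8]
opening: 0.268
finger_force: 40.8
time: 5.38
eef_pos: [0.4952, -0.2671, 0.0832]
tcp_rot: [0.999, -0.044, -0.0, -0.0]
contact_force: [0.2, 0.3, -1.2]
opening: 0.268
finger_force: 40.8
t 5.38 tcp [ 0.4952 -0.2671  0.0832] yaw -5.05 GO tool xyz mm [ 2.7  0.8 66.7] spin 0.05 dist/41.7 1.6
0.2679817179964398 [ 0.22791628  0.31289463 -1.24525309]
(-90, 65) [298. 281.]
(90, 65) [290.  48.]
(90, -65) [483.  49.]
(88, 61) [296.  51.]
(-86, 61) [302. 277.]
(86, 15) [365.  54.]
(-86, 15) [356. 277.]
```

View pics/w2.png

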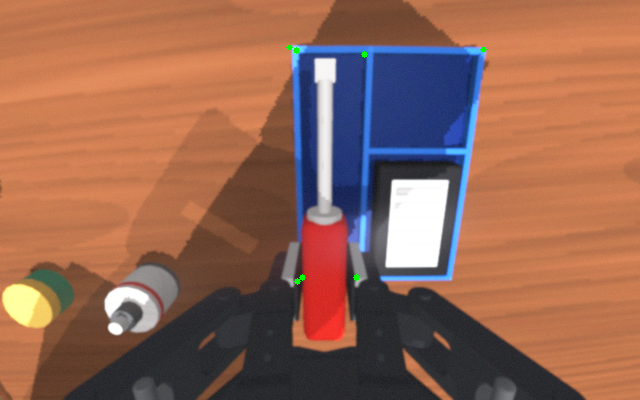

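```bash

python3 -m handwheel '[[[0.015,0.002,0.0015,0.025,0],[0.015,0,0,0.02,0],[0.015,0,0,0.012,0],[0.015,0,0,0.005,0],[0.015,0,0,0.001,0],[0.015,0,0,0.001,0],[0.015,0,0,0,0]]]'
python3 - <<'E'
from h import *
s=get_state(); togo(.4978,-.2681,.0165,-5.1); print(s['opening'],s['contact_force'])
E
```

```text
time: 6.07
eef_pos: [0.4981, -0.2695, 0.0203]
tcp_rot: [0.999, -0.045, 0.001, 0.0]
contact_force: [-0.3, -0.6, -1.6]
opening: 0.27
finger_force: 40.9
t 6.07 tcp [ 0.4981 -0.2695  0.0203] yaw -5.19 GO tool xyz mm [-0.4 -1.4  3.8] spin -0.09 dist/41.7 0.1
0.2696704462559845 [-0.32458046 -0.551023   -1.64732081]
```

```bash
for i in 1 2; do python3 -m handwheel '[[[0.015,0,0,0.001,0],[0.015,0,0,0.001,0]]]'; done
```

```text
time: 6.23
eef_pos: [0.4981, -0.2696, 0.0184]
tcp_rot: [0.999, -0.045, 0.001, 0.001]
contact_force: [-0.1, 0.4, -0.2]
opening: 0.264
finger_force: 40.9
time: 6.4
eef_pos: [0.4978, -0.2694, 0.0165]
tcp_rot: [0.999, -0.045, 0.0, 0.0]
contact_force: [-3.4, 2.8, 11.0]
opening: 0.261
finger_force: 42.2
```

```bash

python3 -m handwheel '[[[0.034,0,0,-0.0005,0],[0.034,0,0,-0.0005,0],[0.034,0,0,0,0],[0.034,0,0,-0.005,0],[0.034,0,0,-0.03,0],[0.034,0,0,-0.04,0],[0.034,0,0,-0.04,0],[0.06,-0.0155,-0.0316,0,0],[0.06,-0.0155,-0.0316,0,0],[0.06,-0.0155,-0.0316,0,0],[0.06,-0.0155,-0.0316,0,0],[0.06,-0.0155,-0.0316,0,0]]]'
python3 -m handwheel '[[[0.06,0,0,0,0],[0.06,0,0,0,0]]]'
python3 - <<'E'
from h import *
import h
s=get_state(); togo(.435,-.105,.012,-5.1); print(s['opening'],s['contact_force'])
im=viewer.read_camera('wrist')
print(w2px('wrist',[.435,-.105,.058],s),w2px('wrist',[.435,-.105,.0],s))
cv2.imwrite('pics/w3.png',im)
t=viewer.read_camera('top')
T=cv2.resize(t[140:280,380:500],(480,560),interpolation=cv2.INTER_CUBIC)
cv2.imwrite('pics/w3.png',np.hstack([cv2.resize(im,(320,200)),T[:200,:0]]) if 0 else np.vstack([cv2.resize(im,(480,300)),cv2.resize(T,(257,300))]) if 0 else np.hstack([cv2.resize(im,(540,338)),cv2.resize(T,(260,338))]))
E
```

```text
time: 7.4
eef_pos: [0.4338, -0.1034, 0.1316]
tcp_rot: [0.999, -0.046, 0.0, 0.0]
contact_force: [0.1, 0.6, 0.2]
opening: 0.703
finger_force: 0.0
time: 7.57
eef_pos: [0.4341, -0.1033, 0.1315]
tcp_rot: [0.999, -0.044, 0.0, 0.0]
contact_force: [-0.7, -0.3, 0.9]
opening: 0.703
finger_force: 0.0
t 7.57 tcp [ 0.4341 -0.1033  0.1315] yaw -5.07 GO tool xyz mm [  1.    1.5 119.5] spin 0.03 dist/41.7 2.9
0.7029583692878683 [-0.67201058 -0.32844636  0.93342394]
[325.49789555 209.69024787] [325.2028872  189.13776339]
```

View pics/w3.png

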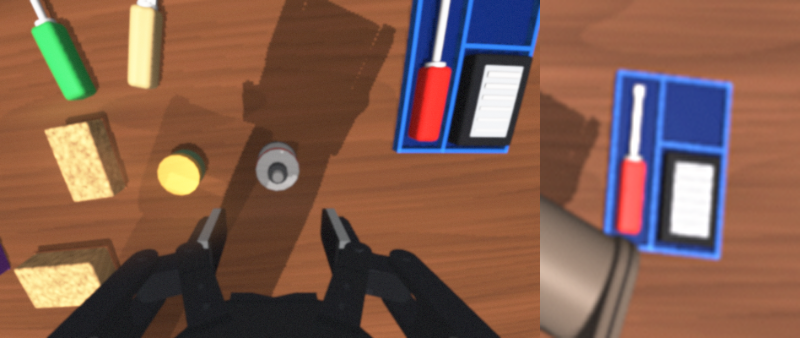

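```bash

python3 -m handwheel '[[[0.065,0.0025,0.003,0.03,0],[0.065,0,0,0.03,0],[0.065,0,0,0.025,0],[0.065,0,0,0.02,0],[0.065,0,0,0.01,0],[0.065,0,0,0.0045,0],[0.065,0,0,0,0],[0.035,0,0,0,0],[0.035,0,0,0,0],[0.035,0,0,0,0],[0.035,0,0,0,0]]]' 40
python3 - <<'E'
from h import *
s=get_state(); togo(.435,-.105,.012,-5.1); print(s['opening'],s['finger_force'],s['contact_force'])
E
```

```text
time: 8.58
eef_pos: [0.4384, -0.1087, 0.0135]
tcp_rot: [0.999, -0.046, 0.002, 0.001]
contact_force: [0.1, 0.1, 3.5]
opening: 0.499
finger_force: 41.3
t 8.58 tcp [ 0.4384 -0.1087  0.0135] yaw -5.22 GO tool xyz mm [-3.8 -3.4  1.5] spin -0.12 dist/41.7 0.1
0.498996674181334 41.27077639102936 [0.12964007 0.09390209 3.50371375]
```

```bash

python3 -m handwheel '[[[0.035,0,0,-0.01,0],[0.035,0,0,-0.025,0],[0.035,0,0,-0.027,0],[0.035,0.019,0.0276,0,0],[0.035,0.019,0.0276,0,0],[0.035,0.019,0.0276,0,0],[0.035,0.019,0.0276,0,0],[0.035,0.019,0.0276,0,0],[0.035,0.019,0.0276,0,0],[0.035,0.019,0.0276,0,0],[0.035,0.019,0.0276,0,0],[0.035,0,0,0,0]]]'
python3 -m handwheel '[[[0.035,0,0,0,0]]]'
python3 - <<'E'
from h import *
s=get_state(); togo(.5696,-.3422,.0175,-5.1); print(s['opening'],s['finger_force'],s['contact_force'])
cv2.imwrite('pics/w4.png',viewer.read_camera('wrist'))
E
```

```text
time: 9.58
eef_pos: [0.5701, -0.347, 0.0747]
tcp_rot: [0.999, -0.047, 0.002, 0.002]
contact_force: [-0.3, -0.6, -1.3]
opening: 0.499
finger_force: 41.3
time: 9.67
eef_pos: [0.568, -0.3427, 0.0737]
tcp_rot: [0.999, -0.046, -0.0, -0.0]
contact_force: [-0.4, 0.5, -1.4]
opening: 0.497
finger_force: 41.3
t 9.67 tcp [ 0.568  -0.3427  0.0737] yaw -5.31 GO tool xyz mm [ 1.5 -0.7 56.2] spin -0.21 dist/41.7 1.3
0.4969459799781984 41.29221260547638 [-0.39046537  0.52532043 -1.38601849]
```

View pics/w4.png

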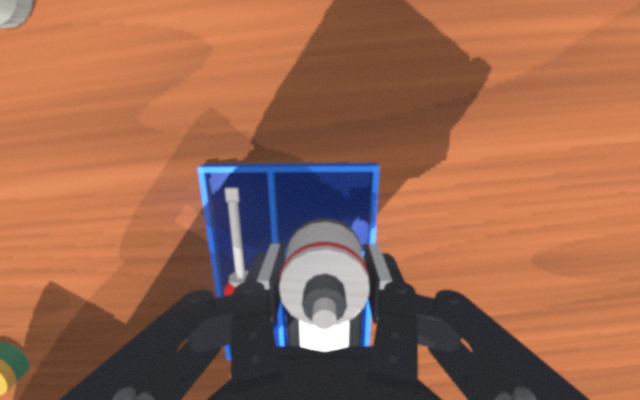

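```bash

python3 -m handwheel '[[[0.035,0.003,0,0.018,0],[0.035,0,0,0.018,0],[0.035,0,0,0.01,0],[0.035,0,0,0.005,0],[0.035,0,0,0.001,0],[0.035,0,0,0,0]]]'
python3 -m handwheel '[[[0.035,0,0,0.001,0],[0.035,0,0,0.001,0]]]'
python3 -m handwheel '[[[0.035,0,0,0.001,0],[0.035,0,0,0.001,0]]]'

```

```text
time: 10.22
eef_pos: [0.5709, -0.3413, 0.0219]
tcp_rot: [0.999, -0.045, -0.0, -0.0]
contact_force: [0.3, -1.2, -1.5]
opening: 0.502
finger_force: 41.3
time: 10.38
eef_pos: [0.5719, -0.3424, 0.0212]
tcp_rot: [0.999, -0.046, 0.001, 0.001]
contact_force: [-0.2, -0.0, -1.5]
opening: 0.5
finger_force: 41.3
time: 10.55
eef_pos: [0.5714, -0.3422, 0.0185]
tcp_rot: [0.999, -0.046, 0.0, 0.0]
contact_force: [-0.6, 0.1, -2.2]
opening: 0.5
finger_force: 41.3
```

```bash

python3 -m handwheel '[[[0.035,0,0,0.001,0],[0.035,0,0,0,0]]]'
python3 -m handwheel '[[[0.035,0,0,0.0005,0],[0.035,0,0,0,0]]]'

```

```text
time: 10.72
eef_pos: [0.5713, -0.3421, 0.0176]
tcp_rot: [0.999, -0.046, 0.0, 0.0]
contact_force: [-1.1, 0.8, 2.0]
opening: 0.505
finger_force: 41.8
time: 10.88
eef_pos: [0.5713, -0.3421, 0.0175]
tcp_rot: [0.999, -0.045, -0.0, 0.0]
contact_force: [-2.8, 2.3, 5.3]
opening: 0.502
finger_force: 42.0
```

```bash

python3 -m handwheel '[[[0.056,0,0,0,0],[0.056,0,0,0,0],[0.056,0,0,0,0],[0.056,0,0,-0.006,0],[0.056,0,0,-0.03,0],[0.056,0,0,-0.04,0],[0.056,0,0,-0.04,0],[0.056,-0.0029,-0.0351,0,0],[0.056,-0.0029,-0.0351,0,0],[0.056,-0.0029,-0.0351,0,0],[0.056,-0.0029,-0.0351,0,0],[0.056,-0.0029,-0.0351,0,0]]]'
python3 -m handwheel '[[[0.056,-0.0029,-0.0351,0,0],[0.056,-0.0029,-0.0351,0,0],[0.056,-0.0029,-0.0351,0,0],[0.056,-0.0029,-0.0351,0,0],[0.056,-0.0029,-0.0351,0,0],[0.056,0,0,0,5.5],[0.056,0,0,0,5.5],[0.056,0,0,0,0],[0.056,0,0,0,0]]]'
cat > y.py <<'E'
from h import *
import h
_c={}
_o=h.pose
def cp(c,s=None):
    if c not in _c: _c[c]=_o(c,s)
    return _c[c]
h.pose=cp
E
python3 - <<'E'
from y import *
s=get_state(); togo(.5742,.0097,.0105,-16.2); print(s['opening'],s['contact_force'])
im=viewer.read_camera('wrist'); print(w2px('wrist',[.5742,.0097,.024],s))
t=viewer.read_camera('top')
hsv=cv2.cvtColor(t,cv2.COLOR_BGR2HSV); print(hsv[195,165],hsv[201,150:206:4].tolist())
for d in viewer.outline_of('top','yellow_tray'):
    k=np.argwhere(d['mask'])[:,::-1]
    if abs(k.mean(0)-[178,201]).max()<15:
        W=np.array([px2w('top',u,v,.012)[:2] for u,v in k]); r=cv2.minAreaRect((W*1000).astype(np.float32)); print(np.round(r[0],1),np.round(r[1],1),round(r[2],1))
T=cv2.resize(t[140:280,380:500],(260,338),interpolation=cv2.INTER_CUBIC)
cv2.imwrite('pics/w5.png',np.hstack([cv2.resize(im,(540,338)),T]))
E
```

```text
time: 11.88
eef_pos: [0.5725, -0.1644, 0.1329]
tcp_rot: [0.999, -0.046, 0.0, 0.0]
contact_force: [0.9, 0.0, 0.2]
opening: 0.654
finger_force: 0.0
time: 12.63
eef_pos: [0.5743, 0.0104, 0.1327]
tcp_rot: [0.99, -0.14, 0.0, -0.0]
contact_force: [0.3, 0.0, -0.0]
opening: 0.657
finger_force: 0.0
t 12.63 tcp [0.5743 0.0104 0.1327] yaw -16.07 GO tool xyz mm [  0.    0.7 122.2] spin 0.13 dist/41.7 2.9
0.6574218307481496 [ 0.26693571  0.02111424 -0.02368156]
[324.57004171 197.28405626]
[ 18 162 241] [[17, 142, 206], [23, 156, 214], [18, 161, 242], [18, 161, 242], [19, 160, 242], [19, 161, 243], [28, 145, 229], [19, 157, 245], [19, 159, 244], [19, 158, 244], [19, 156, 245], [20, 156, 245], [20, 155, 245], [26, 139, 251]]
[522.3 328.8] [180.6 133.5] 9.0
```

View pics/w5.png

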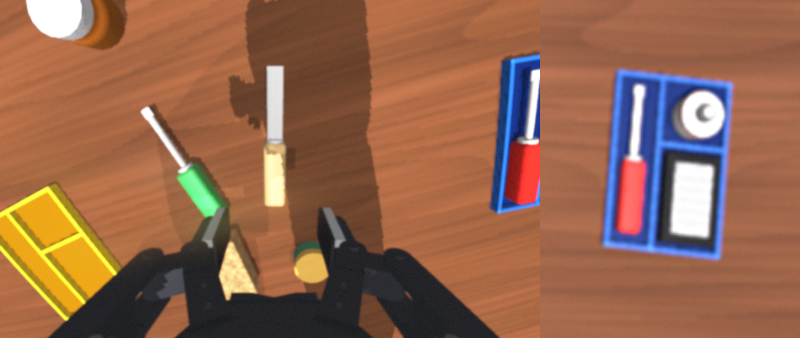

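```bash

python3 -m handwheel '[[[0.056,0,0.001,0.035,0],[0.056,0,0,0.035,0],[0.056,0,0,0.025,0],[0.056,0,0,0.015,0],[0.056,0,0,0.008,0],[0.056,0,0,0.0035,0],[0.056,0,0,0,0],[0.015,0,0,0,0],[0.015,0,0,0,0],[0.015,0,0,0,0],[0.015,0,0,0,0]]]' 40
python3 - <<'E'
from y import *
s=get_state(); togo(.5742,.0097,.0105,-16.2); print(s['opening'],s['finger_force'],s['contact_force'])
im=cv2.imread('pics/top0.png'); hsv=cv2.cvtColor(im,cv2.COLOR_BGR2HSV)
m=cv2.inRange(hsv,(14,100,180),(32,255,255)); z=np.zeros_like(m); z[155:250,135:215]=m[155:250,135:215]
k=cv2.convexHull(max(cv2.findContours(z,cv2.RETR_EXTERNAL,cv2.CHAIN_APPROX_NONE)[0],key=cv2.contourArea))[:,0]
W=np.array([px2w('top',u,v,.012)[:2] for u,v in k]); r=cv2.minAreaRect((W*1000).astype(np.float32)); print(np.round(r[0],1),np.round(r[1],1),round(r[2],1))
E
```

```text
time: 13.7
eef_pos: [0.5753, 0.0091, 0.0126]
tcp_rot: [0.99, -0.141, 0.002, 0.0]
contact_force: [-0.0, -0.4, 2.5]
opening: 0.269
finger_force: 40.7
t 13.7 tcp [0.5753 0.0091 0.0126] yaw -16.21 GO tool xyz mm [-1.3 -0.3  2.1] spin -0.01 dist/41.7 0.1
0.2690422037532261 40.669612884521484 [-0.00995286 -0.42538015  2.45166056]
[522.3 330. ] [187.8 137.2] 9.0
```

```bash

python3 -m handwheel '[[[0.015,0,0,-0.01,0],[0.015,0,0,-0.03,0],[0.015,0,0,-0.035,0],[0.015,0,0,-0.03,0],[0.015,-0.01625,-0.0293,0,0],[0.015,-0.01625,-0.0293,0,0],[0.015,-0.01625,-0.0293,0,0],[0.015,-0.01625,-0.0293,0,0],[0.015,-0.01625,-0.0293,0,0],[0.015,-0.01625,-0.0293,0,0],[0.015,-0.01625,-0.0293,0,0],[0.015,-0.01625,-0.0293,0,0]]]'
python3 -m handwheel '[[[0.015,-0.01625,-0.0293,0,0],[0.015,-0.01625,-0.0293,0,0],[0.015,-0.01625,-0.0293,0,0],[0.015,0,0,0,-5.7],[0.015,0,0,0,-5.7],[0.015,0,0,0,-5.7],[0.015,0,0,0,-5.6],[0.015,0,0,0,0],[0.015,0,0,0,0]]]'
python3 - <<'E'
from y import *
s=get_state(); togo(.4937,.3685,.0166,6.5); print(s['opening'],s['contact_force'])
im=viewer.read_camera('wrist')
y0=np.radians(6.5); c,sn=np.cos(y0),np.sin(y0)
for q in [(90,65),(90,-65),(-90,-65),(-90,65)]:
    v=w2px('wrist',[.5223+(c*q[0]-sn*q[1])/1e3,.3290+(sn*q[0]+c*q[1])/1e3,.012],s); print(q,v.round())
    if (v>0).all() and v[0]<640 and v[1]<400: cv2.circle(im,(int(v[0]),int(v[1])),2,(255,0,255),-1)
cv2.imwrite('pics/w6.png',im)
E
```

```text
time: 14.7
eef_pos: [0.5137, 0.2723, 0.1165]
tcp_rot: [0.99, -0.141, 0.0, -0.0]
contact_force: [0.3, 0.1, -0.3]
opening: 0.271
finger_force: 40.2
time: 15.45
eef_pos: [0.4921, 0.3687, 0.1162]
tcp_rot: [0.998, 0.055, -0.0, -0.0]
contact_force: [0.4, 0.0, -0.2]
opening: 0.269
finger_force: 40.2
t 15.45 tcp [0.4921 0.3687 0.1162] yaw 6.34 GO tool xyz mm [ 1.6  0.4 99.6] spin -0.16 dist/41.7 2.4
0.26934979891959754 [ 0.40606209  0.0373552  -0.15875654]
(90, 65) [294.  57.]
(90, -65) [461.  58.]
(-90, -65) [436. 262.]
(-90, 65) [301. 263.]
```

View pics/w6.png

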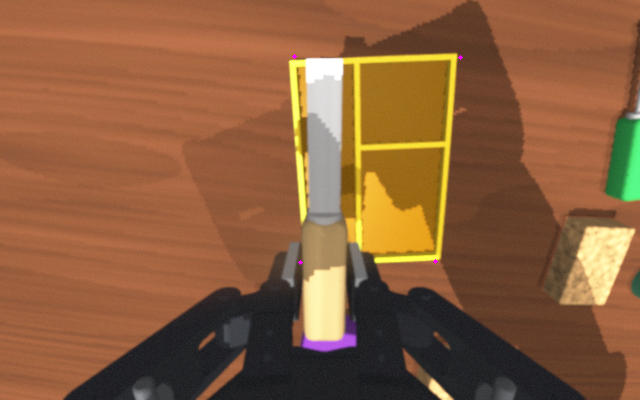

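```bash

python3 -m handwheel '[[[0.015,0,0.0015,0.02,-2.7],[0.015,0,0,0.03,0],[0.015,0,0,0.025,0],[0.015,0,0,0.012,0],[0.015,0,0,0.007,0],[0.015,0,0,0.002,0],[0.015,0,0,0.001,0],[0.015,0,0,0,0]]]'
python3 -m handwheel '[[[0.015,0,0,0.001,0],[0.015,0,0,0.0005,0]]]'
python3 -m handwheel '[[[0.015,0,0,0.0005,0],[0.015,0,0,0.0005,0]]]'

```

```text
time: 16.17
eef_pos: [0.4935, 0.3678, 0.0203]
tcp_rot: [0.997, 0.08, 0.001, -0.001]
contact_force: [-0.8, 0.6, -0.3]
opening: 0.266
finger_force: 40.2
time: 16.33
eef_pos: [0.4934, 0.3677, 0.0188]
tcp_rot: [0.997, 0.08, 0.001, -0.001]
contact_force: [0.8, -0.6, -1.1]
opening: 0.264
finger_force: 40.2
time: 16.5
eef_pos: [0.4928, 0.3674, 0.0169]
tcp_rot: [0.997, 0.08, 0.0, -0.0]
contact_force: [0.4, -0.3, -1.2]
opening: 0.266
finger_force: 40.2
```

```bash

python3 -m handwheel '[[[0.015,0,0,0.0005,0],[0.015,0,0,0,0]]]'
python3 -m handwheel '[[[0.015,0,0,0.0005,0],[0.015,0,0,0,0]]]'

```

```text
time: 16.67
eef_pos: [0.4927, 0.3674, 0.0166]
tcp_rot: [0.997, 0.08, 0.0, -0.0]
contact_force: [-0.6, 0.1, 3.2]
opening: 0.267
finger_force: 40.7
time: 16.83
eef_pos: [0.4927, 0.3674, 0.0166]
tcp_rot: [0.997, 0.08, -0.0, 0.0]
contact_force: [-2.7, -2.4, 5.8]
opening: 0.272
finger_force: 41.1
```

```bash

python3 -m handwheel '[[[0.036,0,0,0,0],[0.036,0,0,0,0],[0.036,0,0,-0.006,0],[0.036,0,0,-0.03,0],[0.036,0,0,-0.04,0],[0.066,0,0,-0.04,0],[0.066,-0.0099,0.0317,0,0],[0.066,-0.0099,0.0317,0,0],[0.066,-0.0099,0.0317,0,0],[0.066,-0.0099,0.0317,0,0],[0.066,-0.0099,0.0317,0,0],[0.066,-0.0099,0.0317,0,0]]]'
python3 -m handwheel '[[[0.066,-0.0099,0.0317,0,0],[0.066,-0.0099,0.0317,0,0],[0.066,0,0,0,3.75],[0.066,0,0,0,3.75],[0.066,0,0,0,0],[0.066,0,0,0,0]]]'
python3 - <<'E'
from y import *
s=get_state(); togo(.4554,.1043,.012,1.7); print(s['opening'],s['contact_force'])
im=viewer.read_camera('wrist'); y0=np.radians(1.7); c,sn=np.cos(y0),np.sin(y0)
for q in [(42,25),(42,-25),(-42,-25),(-42,25)]:
    v=w2px('wrist',[.4554+(c*q[0]-sn*q[1])/1e3,.1043+(sn*q[0]+c*q[1])/1e3,.028],s); print(v.round())
    cv2.circle(im,(int(v[0]),int(v[1])),2,(255,0,255),-1)
cv2.imwrite('pics/w7.png',im)
E
```

```text
time: 17.83
eef_pos: [0.4637, 0.1686, 0.1315]
tcp_rot: [0.997, 0.08, 0.0, 0.0]
contact_force: [-0.1, -0.0, 0.3]
opening: 0.773
finger_force: 0.0
time: 18.33
eef_pos: [0.4548, 0.1041, 0.1315]
tcp_rot: [1.0, 0.015, 0.0, -0.0]
contact_force: [-0.0, 0.3, -0.6]
opening: 0.774
finger_force: 0.0
t 18.33 tcp [0.4548 0.1041 0.1315] yaw 1.75 GO tool xyz mm [  0.6  -0.2 119.5] spin 0.05 dist/41.7 2.9
0.7743653908671452 [-0.00145383  0.31146812 -0.55333989]
[294. 151.]
[353. 151.]
[350. 241.]
[297. 241.]
```

View pics/w7.png

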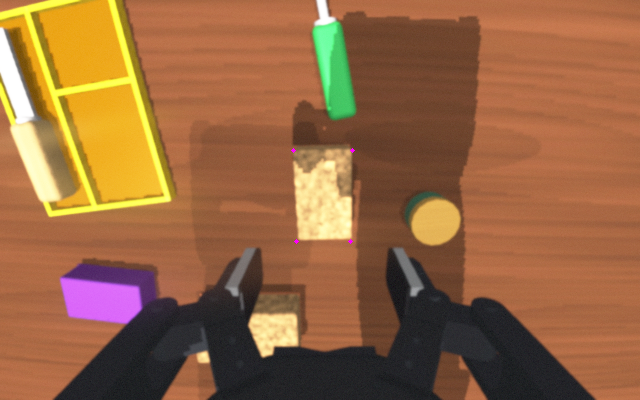

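```bash

python3 -m handwheel '[[[0.066,0.002,0,0.035,0],[0.066,0,0,0.035,0],[0.066,0,0,0.025,0],[0.066,0,0,0.015,0],[0.066,0,0,0.007,0],[0.066,0,0,0.003,0],[0.066,0,0,0,0],[0.042,0,0,0,0],[0.042,0,0,0,0],[0.042,0,0,0,0],[0.042,0,0,0,0]]]' 40
python3 - <<'E'
from y import *
s=get_state(); togo(.457,.1043,.012,1.7); print(s['opening'],s['finger_force'],s['contact_force'])
E
```

```text
time: 19.3
eef_pos: [0.4583, 0.1044, 0.013]
tcp_rot: [1.0, 0.015, 0.002, -0.0]
contact_force: [0.2, 0.0, 4.9]
opening: 0.571
finger_force: 42.1
t 19.3 tcp [0.4583 0.1044 0.013 ] yaw 1.69 GO tool xyz mm [-1.4  0.1  1. ] spin -0.01 dist/41.7 0.0
0.5710013409660829 42.14133381843567 [0.15470157 0.01403617 4.91699167]
```

```bash

python3 -m handwheel '[[[0.042,0,0,-0.01,0],[0.042,0,0,-0.03,0],[0.042,0,0,-0.03,0],[0.042,0.0068,-0.0323,0,0],[0.042,0.0068,-0.0323,0,0],[0.042,0.0068,-0.0323,0,0],[0.042,0.0068,-0.0323,0,0],[0.042,0.0068,-0.0323,0,0],[0.042,0.0068,-0.0323,0,0],[0.042,0,0,0,-3.65],[0.042,0,0,0,-3.65],[0.042,0,0,0,0]]]'
python3 -m handwheel '[[[0.042,0,0,0,0],[0.042,0,0,0,0]]]'
python3 - <<'E'
from y import *
s=get_state(); togo(.4936,.2990,.017,9); print(s['opening'],s['contact_force'])
cv2.imwrite('pics/w8.png',viewer.read_camera('wrist'))
E
```

```text
time: 20.3
eef_pos: [0.4913, 0.2998, 0.0815]
tcp_rot: [0.997, 0.08, -0.0, 0.0]
contact_force: [-0.5, -0.2, -0.3]
opening: 0.577
finger_force: 41.6
time: 20.47
eef_pos: [0.4916, 0.2989, 0.0815]
tcp_rot: [0.997, 0.077, -0.0, 0.0]
contact_force: [-0.3, -0.5, -0.4]
opening: 0.571
finger_force: 41.6
t 20.47 tcp [0.4916 0.2989 0.0815] yaw 8.88 GO tool xyz mm [ 2.   0.2 64.5] spin -0.12 dist/41.7 1.5
0.570979673949782 [-0.31904634 -0.47559003 -0.3853535 ]
```

View pics/w8.png

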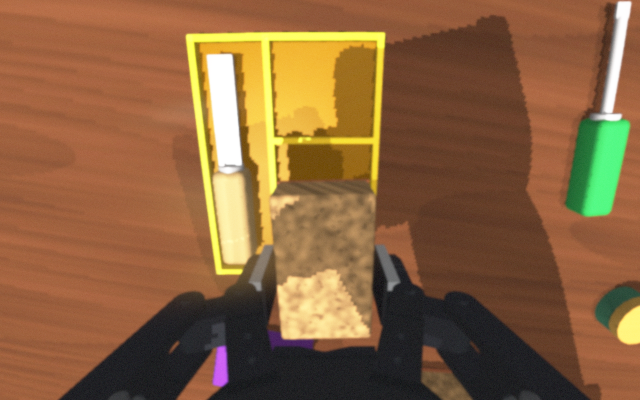

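```bash

python3 -m handwheel '[[[0.042,0.0015,0,0.02,0],[0.042,0,0,0.02,0],[0.042,0,0,0.012,0],[0.042,0,0,0.006,0],[0.042,0,0,0.002,0],[0.042,0,0,0.001,0],[0.042,0,0,0,0]]]'
python3 -m handwheel '[[[0.042,0,0,0.001,0],[0.042,0,0,0.0005,0]]]'
python3 -m handwheel '[[[0.042,0,0,0.0005,0],[0.042,0,0,0.0005,0]]]'
python3 -m handwheel '[[[0.042,0,0,0.0005,0],[0.042,0,0,0,0]]]'

```

```text
time: 21.1
eef_pos: [0.4939, 0.2996, 0.021]
tcp_rot: [0.997, 0.078, 0.001, -0.0]
contact_force: [-0.0, 0.6, -0.8]
opening: 0.574
finger_force: 41.7
time: 21.27
eef_pos: [0.494, 0.2998, 0.0198]
tcp_rot: [0.997, 0.078, 0.001, -0.0]
contact_force: [-0.3, 0.3, -1.7]
opening: 0.576
finger_force: 41.7
time: 21.43
eef_pos: [0.4936, 0.2996, 0.0183]
tcp_rot: [0.997, 0.078, 0.0, -0.0]
contact_force: [0.8, -0.2, -0.3]
opening: 0.572
finger_force: 41.7
time: 21.6
eef_pos: [0.4933, 0.2995, 0.0173]
tcp_rot: [0.997, 0.078, -0.0, 0.0]
contact_force: [0.1, -0.1, -0.5]
opening: 0.572
finger_force: 41.7
```

```bash

python3 -m handwheel '[[[0.042,0,0,0.0005,0],[0.042,0,0,0,0]]]'
python3 -m handwheel '[[[0.042,0,0,0.0005,0],[0.042,0,0,0,0]]]'

```

```text
time: 21.77
eef_pos: [0.4933, 0.2995, 0.0171]
tcp_rot: [0.997, 0.078, -0.0, -0.0]
contact_force: [-0.9, -0.4, 0.7]
opening: 0.579
finger_force: 41.8
time: 21.93
eef_pos: [0.4933, 0.2995, 0.017]
tcp_rot: [0.997, 0.078, -0.0, 0.0]
contact_force: [-3.3, -0.8, 4.7]
opening: 0.573
finger_force: 42.2
```

```bash

python3 -m handwheel '[[[0.06,0,0,0,0],[0.06,0,0,0,0],[0.06,0,0,-0.006,0],[0.06,0,0,-0.03,0],[0.06,0,0,-0.04,0],[0.06,0,0,-0.035,0],[0.06,-0.0117,0.0319,0,0],[0.06,-0.0117,0.0319,0,0],[0.06,-0.0117,0.0319,0,0],[0.06,-0.0117,0.0319,0,0],[0.06,-0.0117,0.0319,0,0],[0.06,-0.0117,0.0319,0,0]]]'
python3 -m handwheel '[[[0.064,-0.0117,0.0319,0,0],[0.064,-0.0117,0.0319,0,0],[0.064,-0.0117,0.0319,0,0],[0.064,0,0,0,0],[0.064,0,0,0,0]]]'
python3 - <<'E'
from y import *
s=get_state(); togo(.4343,-.0002,.009,9); print(s['opening'],s['contact_force'])
im=viewer.read_camera('wrist'); print(w2px('wrist',[.4343,-.0002,.026],s))
m=cv2.inRange(cv2.cvtColor(im,cv2.COLOR_BGR2HSV),(15,80,90),(35,255,255)); 
n,l,st,c=cv2.connectedComponentsWithStats(m); [print(st[i],c[i].round(1)) for i in range(1,n) if st[i,4]>400]
cv2.imwrite('pics/w9.png',im)
E
```

```text
time: 22.93
eef_pos: [0.4534, 0.0981, 0.1277]
tcp_rot: [0.997, 0.079, 0.0, 0.0]
contact_force: [1.0, -0.5, 0.1]
opening: 0.698
finger_force: 0.0
time: 23.35
eef_pos: [0.4341, -0.002, 0.1277]
tcp_rot: [0.997, 0.076, 0.001, 0.0]
contact_force: [-0.1, -0.6, 0.1]
opening: 0.75
finger_force: 0.0
t 23.35 tcp [ 0.4341 -0.002   0.1277] yaw 8.75 GO tool xyz mm [  0.3  -1.8 118.7] spin -0.25 dist/41.7 2.8
0.750484904392879 [-0.14470423 -0.59153642  0.12423676]
[321.39458269 199.14764781]
[   0    0   65  154 6500] [24.5 82.6]
[ 295  171   53   53 2233] [321.1 197.5]
[  61  253  127   76 4328] [128.1 282.6]
```

View pics/w9.png

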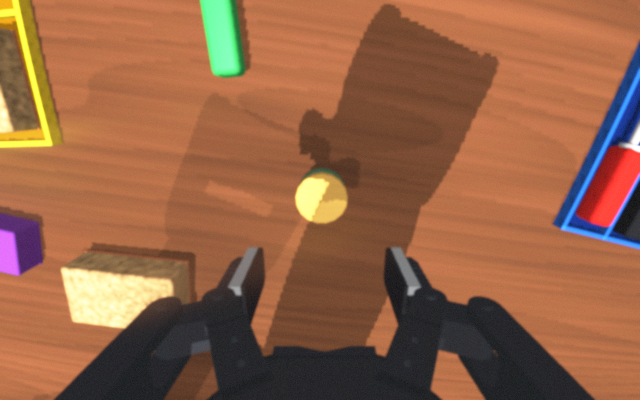

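```bash

python3 -m handwheel '[[[0.064,0.001,-0.0018,0.035,0],[0.064,0,0,0.035,0],[0.064,0,0,0.025,0],[0.064,0,0,0.014,0],[0.064,0,0,0.007,0],[0.064,0,0,0.0025,0],[0.064,0,0,0,0],[0.036,0,0,0,0],[0.036,0,0,0,0],[0.036,0,0,0,0],[0.036,0,0,0,0]]]' 40
python3 - <<'E'
from y import *
s=get_state(); togo(.4343,-.0002,.009,9); print(s['opening'],s['finger_force'],s['contact_force'])
E
```

```text
time: 24.32
eef_pos: [0.4364, 0.0013, 0.0105]
tcp_rot: [0.997, 0.078, 0.002, 0.0]
contact_force: [-0.1, 0.7, 5.9]
opening: 0.516
finger_force: 41.4
t 24.32 tcp [0.4364 0.0013 0.0105] yaw 8.98 GO tool xyz mm [-2.3  1.1  1.5] spin -0.02 dist/41.7 0.1
0.5155994960889897 41.3944548368454 [-0.13764157  0.65668734  5.86528972]
```

```bash

python3 -m handwheel '[[[0.036,0,0,-0.01,0],[0.036,0,0,-0.03,0],[0.036,0,0,-0.03,0],[0.036,0.0191,-0.0285,0,0],[0.036,0.0191,-0.0285,0,0],[0.036,0.0191,-0.0285,0,0],[0.036,0.0191,-0.0285,0,0],[0.036,0.0191,-0.0285,0,0],[0.036,0.0191,-0.0285,0,0],[0.036,0.0191,-0.0285,0,0],[0.036,0.0191,-0.0285,0,0],[0.036,0.0191,-0.0285,0,0]]]'
python3 -m handwheel '[[[0.036,0.0191,-0.0285,0,0],[0.036,0,0,0,0],[0.036,0,0,0,0]]]'
python3 - <<'E'
from y import *
s=get_state(); togo(.5805,.3128,.0145,9); print(s['opening'],s['contact_force'])
cv2.imwrite('pics/w10.png',viewer.read_camera('wrist'))
E
```

```text
time: 25.32
eef_pos: [0.5647, 0.283, 0.0792]
tcp_rot: [0.997, 0.078, -0.0, 0.0]
contact_force: [0.9, -1.5, -1.1]
opening: 0.522
finger_force: 41.2
time: 25.57
eef_pos: [0.579, 0.3139, 0.0789]
tcp_rot: [0.997, 0.079, -0.0, 0.0]
contact_force: [0.1, 0.2, -0.8]
opening: 0.516
finger_force: 41.2
t 25.57 tcp [0.579  0.3139 0.0789] yaw 9.11 GO tool xyz mm [ 1.3  1.3 64.4] spin 0.11 dist/41.7 1.5
0.5162502382737537 [ 0.1346028   0.15799374 -0.84065411]
```

View pics/w10.png

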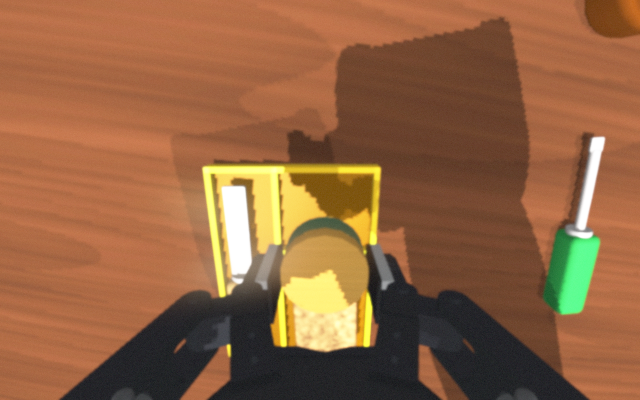

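```bash

python3 -m handwheel '[[[0.036,0.0015,0.0013,0.02,0],[0.036,0,0,0.02,0],[0.036,0,0,0.012,0],[0.036,0,0,0.006,0],[0.036,0,0,0.002,0],[0.036,0,0,0.001,0],[0.036,0,0,0,0]]]'
python3 -m handwheel '[[[0.036,0,0,0.001,0],[0.036,0,0,0.0005,0]]]'
python3 -m handwheel '[[[0.036,0,0,0.0005,0],[0.036,0,0,0,0]]]'

```

```text
time: 26.2
eef_pos: [0.5812, 0.3116, 0.0187]
tcp_rot: [0.997, 0.078, 0.001, -0.0]
contact_force: [-0.8, 0.0, -0.6]
opening: 0.515
finger_force: 41.2
time: 26.37
eef_pos: [0.5814, 0.3119, 0.0174]
tcp_rot: [0.997, 0.078, 0.001, -0.0]
contact_force: [-0.1, -0.7, -1.2]
opening: 0.518
finger_force: 41.2
time: 26.53
eef_pos: [0.5808, 0.3118, 0.0162]
tcp_rot: [0.997, 0.078, 0.0, -0.0]
contact_force: [0.2, -0.1, 0.4]
opening: 0.517
finger_force: 41.2
```

```bash

for i in 1 2 3; do python3 -m handwheel '[[[0.036,0,0,0.0005,0],[0.036,0,0,0,0]]]' | grep -E 'force|pos'; done

```

```text
eef_pos: [0.5807, 0.3117, 0.0153]
contact_force: [1.3, -0.1, -0.4]
finger_force: 41.2
eef_pos: [0.5806, 0.3116, 0.0147]
contact_force: [-1.3, -0.7, -1.0]
finger_force: 41.2
eef_pos: [0.5806, 0.3117, 0.0146]
contact_force: [-1.1, -0.4, 1.2]
finger_force: 41.5
```

```bash

python3 -m handwheel '[[[0.036,0,0,0.0005,0],[0.036,0,0,0,0],[0.057,0,0,0,0],[0.057,0,0,0,0],[0.057,0,0,0,0],[0.057,0,0,-0.006,0],[0.057,0,0,-0.03,0],[0.057,0,0,-0.04,0],[0.057,0,0,-0.04,0],[0.057,-0.02,0.03,-0.02,0],[0.057,-0.02,0.03,0,0],[0.057,-0.02,0.03,0,0]]]'
python3 -m handwheel '[[[0.057,-0.02,0.03,0,0],[0.057,-0.01,0.03,0,0],[0.057,0,0,0,0],[0.057,0,0,0,0]]]'
python3 - <<'E'
from y import *
s=get_state(); print(s['time'],s['eef_pos'],s['contact_force'],s['opening'])
t=viewer.read_camera('top'); w=viewer.read_camera('scene')
A=cv2.resize(t[80:320,130:490],(480,320),interpolation=cv2.INTER_CUBIC); B=cv2.resize(w[110:350,220:480],(320,295),interpolation=cv2.INTER_CUBIC)
o=np.zeros((320,800,3),np.uint8); o[:,:480]=A; o[:295,480:]=B; cv2.imwrite('pics/f.png',o)
E
```

```text
time: 28.03
eef_pos: [0.5366, 0.2131, 0.1532]
tcp_rot: [0.997, 0.079, 0.003, -0.0]
contact_force: [0.2, -0.7, -0.4]
opening: 0.666
finger_force: 0.0
time: 28.37
eef_pos: [0.5152, 0.1483, 0.1504]
tcp_rot: [0.997, 0.077, 0.001, -0.0]
contact_force: [0.2, 0.0, -0.2]
opening: 0.669
finger_force: 0.0
28.3667 [0.51522711 0.14829248 0.15037666] [ 0.16755298  0.04034122 -0.2347439 ] 0.6687987654073255
```

View pics/f.png

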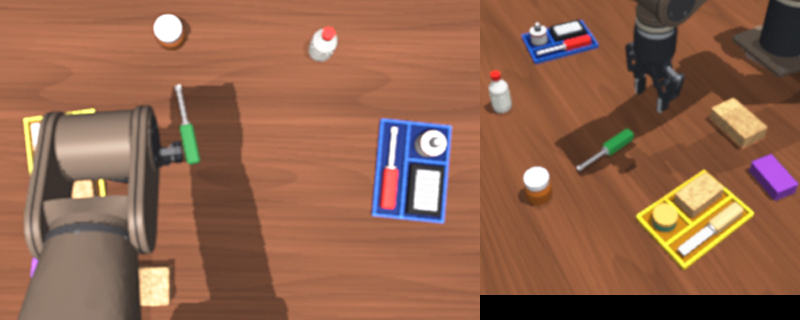

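The top and scene views show everything placed: the screwdriver and hole saw in the blue tray, and the file, block and tin in the yellow one. The bystanders haven't moved and the arm is clear.

```bash
python3 -c "
from plant import sign_off; print(sign_off())"
```

```text
the job is handed in; nothing more can be done
None
```

Both loan kits are made up and handed in at about 28 s, with every item set down in its compartment and released in the order asked; the final pictures show the green screwdriver, glue bottle and screw jar where they started.

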